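# Load the tumbler and hold its lid open

### The arm

A 7-joint arm with a two-finger parallel gripper is mounted at the origin on the work surface. World frame = base frame: x ahead of the robot, y to its left, z up, the work surface at z = 0. Lengths are in m, angles in rad, forces in N, time in s.
With the tool pointing down it reaches from about 0.425 to 0.925 m from the base axis. Payload 6.8 kg.
Tool frame: the origin (TCP) lies on the front face of the gripper's body, between the roots of the fingers; the fingertips stand 73 mm ahead of it and the grasp point (between the pads) lies 54 mm ahead of it (env.nose_length is the distance from the TCP to the fingertips, in m); z points along the fingers, y is the line along which they close (so a half turn about z gives the same grasp; the last joint's range is limited). The gripper opens to 85 mm and grips with 20 to 120 N. Pads are 22 mm wide; open, the fingers measure 114 mm over their backs; the gripper's body (76 mm by 85 mm) begins 54 mm behind the grasp point. The pads swing forward as they close: fully open they stand 13 mm farther back than shut.
Start: joints at [-1.396, 0.477, 0.022, 1.555, -0.011, 1.109, -0.083], TCP at [0.188, 0.648, 0.304] pointing down, gripper open.
Joint ranges: [-2.96, 2.96], [-0.34, 2.1], [-1.41, 1.46], [0.24, 2.44], [-1.37, 4.51], [0.17, 1.92], [-2.96, 2.96]. Speed limits (rad/s): [2.39, 2.39, 3.14, 3.14, 3.14, 3.14, 3.14].

### API

Orientations are given as a unit quaternion [w, x, y, z].
In Python, from cell import env, kin, camera, calibration, job gives the robot as it stands. The module is installed in compiled form; this text tells all that it offers. Calls block until the motion is done:
- env.reach(position, orientation): joint-space move of the TCP to a pose.
- env.movel(position, velocity=0.15, rot=None, stop_force=None): straight line of the TCP; rot=None keeps the orientation; velocity is the mean speed in m/s. With stop_force (N) it stops when the force on the tool has changed by that much, and returns True; else False.
- env.goto_joints(angles): joint-space move.
- env.grip(opening, f_grip=None): finger opening in m; f_grip is the grip in N (None keeps the last); returns when the fingers have stopped.
- env.dwell(seconds).
- kin.inverse_kinematics(position, orientation): joint angles nearest the present ones, or None.
- env.get_state(): the state.
- camera(name): name is "scene" or "side" or "wrist"; returns (picture, depth): 384x512x3 uint8, blue, green, red; 384x512 float32, m along the optical axis (not along the pixel's ray), 0 where there is no reading.
- calibration(name): a dict with "fx", "fy", "cx", "cy" (pixels), "rvec" (rotation vector, rad) and "tvec" (3), from world to camera coordinates, as OpenCV has them. Camera axes: x right, y down, z forward; pixel columns grow to the right and rows downward; lengths in m; the calibration is good to about 2 mm. A picture is of the moment at which its call begins: read the wrist's pose just before it. calibration takes no time and is no camera call; for the wrist camera it gives the pose at the moment of the call.
A pose or a line that the arm cannot do raises env.PlanningError and nothing moves.
- job.job_done(): hands the job in; it is judged then, once.
The state is a dict: "time": time; "qpos": joint angles; "joint_velocities": joint speeds; "joint_torque": joint torques, N m; "tcp_pos": TCP position; "orientation": TCP orientation; "force": force on the tool from outside, world axes, zero at the start; "torque": the same for the moment, N m; "opening": finger opening in m; "gripper_force": force on a finger pad.
Only numpy, scipy, OpenCV 4.12 (cv2) and the standard library are available. Lean on these libraries where they do the work, as an engineer would, in place of code of your own. Each camera call takes 0.05 s, during which the arm holds its last target. There are 200 camera calls.

### The job

Pick up the scoop tray by its handle and tip all four steel casting buttons into the open feed hopper of the bench tumbler, then set the empty tray down flat on the bench. After that lift the tumbler's sprung lid by its bar and hold it still, open at 50 degrees, so that a colleague can look into the bowl: finish while still holding it, since it falls shut when let go. Leave the other things on the bench where they are.

Things in the scene. Friction and masses are not known exactly. Their poses are not given: they have to be found in the camera images.
- tumbler: white bench tumbler (polishing machine), fixed, 180 (x) x 320 (y) x 110 mm high, walls 6 mm. Origin: centre of its underside; its x points from its front to its back, y to its left seen from the robot. Its right half (y -154 to -16 mm) is an open-topped feed hopper with a chute sloping into the bowl; its left half (y -10 to 154 mm) is the bowl under the lid.
- hopper_mouth (a point): centre of the hopper's open top, at (0, -85, 110) mm in the tumbler's frame; the opening is 168 (x) x 138 (y) mm. The hopper's back wall (+x) and the 6 mm partition between it and the lid (+y side) rise to 160 mm, its front and right walls only to 110 mm. Axes as the tumbler's.
- lid (a joint): angle of the tumbler's aluminium lid in rad: 0 shut, grows as its front edge rises, stop at 1.25 (50 degrees = 0.873). Weight and a spring shut it from every angle: lifting at the bar takes about 2.5 to 4.5 N.
- lid_hinge (a point): middle of the lid's hinge line, at the tumbler's far (+x) rim, 90 mm behind and 74 mm left of the tumbler's centre, 110 mm above the bench. Hinge line runs along the tumbler's y; axes turn with the lid, as the tumbler's when shut.
- lid_bar (a point): middle of the round steel pull bar near the lid's front edge: bar 12 mm thick, 120 mm long along the lid's y between two posts, its centre 45 mm above the lid's underside and 155 mm in front of the hinge line (shut: 155 mm above the bench). Lid plate 6 mm thick, 175 x 168 mm, so 33 mm are free beneath the bar. Axes turn with the lid.
- tray: loose aluminium scoop tray, about 0.2 kg, origin: centre of the underside of its flat floor (100 x 96 mm). Its x points to its pouring front, z up. Side and rear walls 40 mm high, 3 mm thick; the front has only a lip that slopes up 25 degrees. Behind it a flat handle plate leans back.
- tray_grip (a point): grip point in the tray's handle plate, at (-73, 0, 68) mm in the tray's frame. The plate, 10 mm thick and 40 mm wide (y), rises from the rear wall's rim and leans back, away from the front, 35 degrees from vertical; it runs 24 mm beyond this point and 35 mm below it. Grip it across its thickness, fingers along its slope. Axes as the tray's.
- tray_lip (a point): middle of the lip's front edge, at (77, 0, 14) mm in the tray's frame. Axes as the tray's.
- button0: one of four alike loose steel casting buttons, about 30 g: disc 22 mm across and 12 mm high with a stub 10 mm across on top, 22 mm high in all; origin: centre of its underside. They start standing in the tray and slide out when it is tipped more than about 45 to 60 degrees.
- button1: one of four alike loose steel casting buttons, about 30 g: disc 22 mm across and 12 mm high with a stub 10 mm across on top, 22 mm high in all; origin: centre of its underside. They start standing in the tray and slide out when it is tipped more than about 45 to 60 degrees.
- button2: one of four alike loose steel casting buttons, about 30 g: disc 22 mm across and 12 mm high with a stub 10 mm across on top, 22 mm high in all; origin: centre of its underside. They start standing in the tray and slide out when it is tipped more than about 45 to 60 degrees.
- button3: one of four alike loose steel casting buttons, about 30 g: disc 22 mm across and 12 mm high with a stub 10 mm across on top, 22 mm high in all; origin: centre of its underside. They start standing in the tray and slide out when it is tipped more than about 45 to 60 degrees.
- jaw_model: bystander, loose: plaster jaw model, 60 x 66 x 31 mm; origin: centre of its underside. Leave alone.
- felt_wheel: bystander, loose: grey felt polishing wheel, 50 mm across, 22 mm high; origin: centre of its underside. Leave alone.
- spatula: bystander, loose: spatula 160 mm long lying flat; origin: centre of its underside. Leave alone.
- pen_cup: bystander, loose: dark metal pen cup, 70 mm across, 90 mm high with pens up to 190 mm; origin: centre of its underside. Leave alone.
- liquid_bottle: bystander, loose: white bottle with a red cap, 60 mm across, 140 mm high; origin: centre of its underside. Leave alone.
- wax_jar: bystander, loose: amber jar, 56 mm across, 60 mm high; origin: centre of its underside. Leave alone.

How it is judged:
On the way, in this order (a step that is already met when the one before it is completed fails the run):
1. all four buttons have gone into the tumbler, the tray being held up off the bench (x of button0 in the frame of tumbler between -0.09 and 0.09 m and y of button0 in the frame of tumbler between -0.16 and 0.16 m and height (world z) of each of button0, button1, button2, button3 below 0.11 m and x of button1 in the frame of tumbler between -0.09 and 0.09 m and y of button1 in the frame of tumbler between -0.16 and 0.16 m and x of button2 in the frame of tumbler between -0.09 and 0.09 m and y of button2 in the frame of tumbler between -0.16 and 0.16 m and x of button3 in the frame of tumbler between -0.09 and 0.09 m and y of button3 in the frame of tumbler between -0.16 and 0.16 m and height (world z) of tray above 0.04 m), for 0.2 s.
2. the tray lies flat on the bench again and is let go, the lid still shut (height (world z) of tray below 0.008 m and angle between tray's own z axis and vertical below 0.08 rad and contact force between tray and the arm below 0.05 N and value of joint lid below 0.1 rad and linear speed of tray below 0.03 m/s), for 0.2 s.
At the end, for the whole second after the job is handed in: The gripper's fingers bear the lid (more than 1 N, no tray propping it), standing still (under 0.05 rad/s) at 50 degrees within 6.3 degrees (0.763 to 0.983 rad); all four buttons are inside the tumbler, below its 110 mm rim; the tray lies flat and at rest on the bench (within 8 mm and 0.08 rad) (value of joint lid between 0.763 and 0.983 rad and velocity of joint lid between -0.05 and 0.05 rad/s and contact force between lid and the fingers above 1 N and contact force between lid and tray below 0.1 N and x of button0 in the frame of tumbler between -0.09 and 0.09 m and y of button0 in the frame of tumbler between -0.16 and 0.16 m and height (world z) of each of button0, button1, button2, button3 below 0.11 m and x of button1 in the frame of tumbler between -0.09 and 0.09 m and y of button1 in the frame of tumbler between -0.16 and 0.16 m and x of button2 in the frame of tumbler between -0.09 and 0.09 m and y of button2 in the frame of tumbler between -0.16 and 0.16 m and x of button3 in the frame of tumbler between -0.09 and 0.09 m and y of button3 in the frame of tumbler between -0.16 and 0.16 m and height (world z) of tray below 0.008 m and angle between tray's own z axis and vertical below 0.08 rad and linear speed of tray below 0.03 m/s); the arm keeps its last pose, push and grip.
It fails at once if a bystander (jaw model, felt wheel, spatula, pen cup, bottle or jar) is moved more than 40 mm (distance of any of jaw_model, felt_wheel, spatula, pen_cup, liquid_bottle, wax_jar from where it was at the start of the episode above 0.04 m).
It also fails if it takes over 69 s, if anything falls off the work surface, if the arm or the gripper's body presses on something with over 40 N, if the wrist force passes 120 N, or if a joint passes its speed limit or range.

## Working session

There is one attempt and no reset: what is moved stays moved. The work goes in short steps, each a Python script; the robot and the scene stay as the last script left them, time stands still between calls to the robot, and variables do not carry over. Pictures are saved under pics/ and viewed, at most 10 in all, crops included, and the job is handed in when it is done.

```bash
mkdir -p pics; python3 - <<'E'
from cell import env,camera,calibration
import cv2,numpy as np
for n in ("scene","side"):
    p,d=camera(n); cv2.imwrite(f"pics/{n}0.png",p); np.savez(f"{n}0.npz",p=p,d=d)
    c=calibration(n); R=cv2.Rodrigues(np.array(c["rvec"],float))[0]
    print(n,c, (-R.T@np.array(c["tvec"]).ravel()).round(3), (d>0).mean())
print(env.get_state()["time"], env.nose_length)
E
```

```text
scene {'fx': 453.33753248727385, 'fy': 453.33753248727385, 'cx': 253.4891285609019, 'cy': 193.04590883517602, 'rvec': array([ 2.14581119,  0.89894496, -0.43534665]), 'tvec': array([-0.42805698, -0.18006133,  1.54879596])} [ 1.235 -0.573  0.873] 0.9960835774739584
side {'fx': 421.88598006192353, 'fy': 421.88598006192353, 'cx': 253.81192346524864, 'cy': 195.2442905357355, 'rvec': array([ 2.08265581, -0.60297789,  0.32639427]), 'tvec': array([-0.48098308,  0.26424481,  1.07998529])} [ 0.001 -0.899  0.812] 0.9921824137369791
0.1 0.0726
```

View pics/scene0.png

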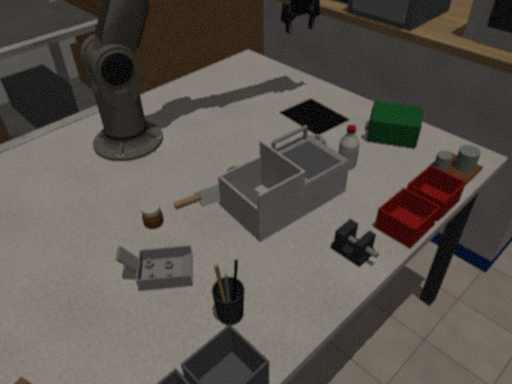

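View pics/side0.png

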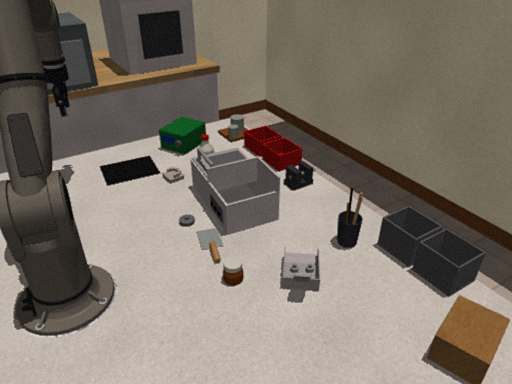

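The scene view shows the tumbler at (285,185), with its lid and bar at (290,135). The tray is at (165,267) with its handle at (127,262), pointing towards the robot's side. The side view has the tray at (300,270), handle at (298,290), and the hopper at (240,190). Next I'll turn these into positions.

```bash
cat > h.py <<'E'
import cv2,numpy as np
from cell import env,kin,camera,calibration,job
def cal(n):
    c=calibration(n); K=np.array([[c["fx"],0,c["cx"]],[0,c["fy"],c["cy"]],[0,0,1]])
    return K,cv2.Rodrigues(np.array(c["rvec"],float))[0],np.array(c["tvec"],float).ravel()
def cloud(d,C):
    K,R,t=C; v,u=np.mgrid[:d.shape[0],:d.shape[1]]
    P=np.stack([(u-K[0,2])/K[0,0]*d,(v-K[1,2])/K[1,1]*d,d],-1)
    W=(P-t)@R; W[d<=0]=np.nan; return W
def ray(C,u,v):
    K,R,t=C; return -R.T@t, R.T@np.array([(u-K[0,2])/K[0,0],(v-K[1,2])/K[1,1],1])
def onplane(C,uv,z):
    o,r=ray(C,*uv); return o+r*(z-o[2])/r[2]
def tri(Cs,uvs):
    A=np.zeros((3,3));b=np.zeros(3)
    for C,uv in zip(Cs,uvs):
        o,r=ray(C,*uv); r/=np.linalg.norm(r); M=np.eye(3)-np.outer(r,r);A+=M;b+=M@o
    return np.linalg.solve(A,b)
E
python3 - <<'E'
from h import *
W={};col={}
for n in("scene","side"):
    z=np.load(f"{n}0.npz"); W[n]=cloud(z["d"],cal(n)); col[n]=z["p"]
    w=W[n]; g=w[(abs(w[...,2])<.02)&(w[...,0]>.3)&(w[...,0]<.9)&(abs(w[...,1])<.4)]
    print(n,"bench z",np.median(g[:,2]),g[:,2].std())
# top-down maps, 2 mm/px, x up, y left
S=400; H=np.zeros((S,S,3),np.uint8); hm=np.zeros((S,S))
for n in W:
    w=W[n].reshape(-1,3);c=col[n].reshape(-1,3);k=np.isfinite(w[:,0])&(w[:,2]<.2)
    w=w[k];c=c[k]; r=((1.0-w[:,0])/.002).astype(int);q=((.4-w[:,1])/.002).astype(int)
    ok=(r>=0)&(r<S)&(q>=0)&(q<S); r,q,w=r[ok],q[ok],w[ok]
    o=np.argsort(w[:,2]); np.maximum.at(hm,(r,q),w[:,2])
hm=cv2.dilate(hm,np.ones((3,3)))
cv2.imwrite("pics/top0.png",cv2.resize(cv2.applyColorMap((np.clip(hm/.18,0,1)*255).astype(np.uint8),cv2.COLORMAP_JET),(600,600),interpolation=0))
E
```

```text
scene bench z -0.0011511144559436688 0.004145107377706985
side bench z 0.000784031784425475 0.0036994873034151463
```

View pics/top0.png

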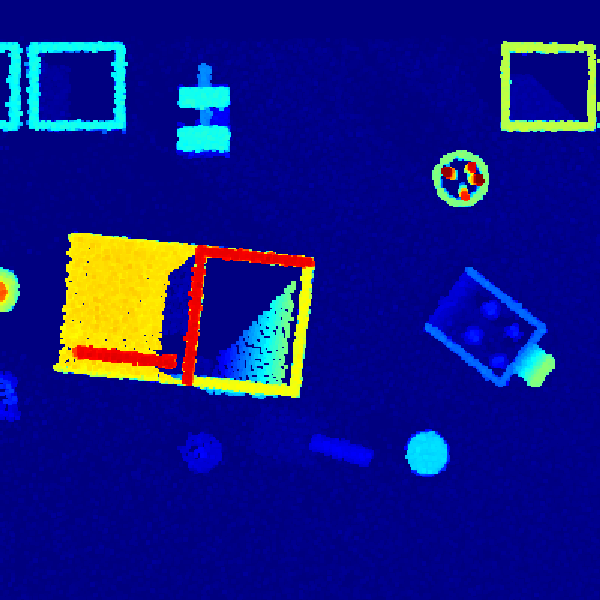

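The top-down map (1.33 mm/px, x up, y left) comes from both depth views. The tumbler's corners are at about (70,235), (313,262), (297,397) and (55,370), with the bar from (75,352) to (175,361). The tray is centred near (485,328), its handle at (537,365), and it points to the upper left. Now the fits, done for each camera separately as a cross-check.

```bash
python3 - <<'E'
from h import *
def box(p): return cv2.minAreaRect(p[:,:2].astype(np.float32)*1000)
al={}
def px(col,row): return 1-row*.8/600,.4-col*.8/600
for n in("scene","side","both"):
    if n!="both":
        z=np.load(f"{n}0.npz"); w=cloud(z["d"],cal(n)).reshape(-1,3); w=w[np.isfinite(w[:,0])]; al[n]=w
    else: w=np.vstack(list(al.values()))
    x,y,z=w.T
    tb=w[(x>.44)&(x<.72)&(y>-.04)&(y<.35)&(z>.095)&(z<.125)]
    b=w[(x>.49)&(x<.56)&(y>.15)&(y<.33)&(z>.135)&(z<.175)]
    part=w[(x>.44)&(x<.72)&(y>-.04)&(y<.35)&(z>.15)&(z<.17)&~((x<.56)&(y>.155))]
    tr=w[(x>.47)&(x<.66)&(y>-.34)&(y<-.15)&(z>.03)&(z<.046)]
    ha=w[(x>.44)&(x<.6)&(y>-.4)&(y<-.2)&(z>.052)&(z<.1)]
    print(n,"tumbler",box(tb)); print("  part",len(part),box(part), np.median(part[:,2]))
    print("  bar",len(b),b.mean(0).round(4) if len(b) else 0, np.percentile(b[:,2],95).round(4),"rect",box(b))
    print("  tray",len(tr),box(tr))
    c=ha.mean(0);u,s,v=np.linalg.svd(ha-c,full_matrices=False)
    print("  handle",len(ha),c.round(4),"zmax",np.percentile(ha[:,2],98).round(4),"normal",v[2].round(2),"ext",(np.ptp((ha-c)@v.T,axis=0)).round(3),v[0].round(2))
E
```

```text
scene tumbler ((580.32373046875, 154.3508758544922), (324.7734069824219, 186.39984130859375), 84.22266387939453)
  part 418 ((612.9090576171875, 108.7985610961914), (117.03841400146484, 232.0867462158203), 44.14658737182617) 0.15688000883936828
  bar 215 [0.5244 0.2251 0.1542] 0.1601 rect ((513.7322998046875, 225.28158569335938), (151.67703247070312, 43.179534912109375), 88.38822937011719)
  tray 453 ((560.3330078125, -251.04315185546875), (137.99237060546875, 101.77741241455078), 51.112144470214844)
  handle 277 [ 0.5135 -0.3157  0.0724] zmax 0.0895 normal [-0.53 -0.58 -0.61] ext [0.051 0.045 0.015] [ 0.44  0.43 -0.79]
side tumbler ((580.4364624023438, 154.221435546875), (327.8860168457031, 182.78115844726562), 83.86506652832031)
  part 304 ((609.35107421875, 105.98344421386719), (114.90699005126953, 230.1624298095703), 44.28766632080078) 0.15736620254125122
  bar 120 [0.518  0.2168 0.1556] 0.1627 rect ((511.5379943847656, 223.11892700195312), (58.655155181884766, 149.125), 6.354165077209473)
  tray 186 ((560.5725708007812, -249.82122802734375), (140.81382751464844, 95.99633026123047), 52.063777923583984)
  handle 118 [ 0.5051 -0.3213  0.0796] zmax 0.0917 normal [-0.54 -0.71 -0.45] ext [0.044 0.039 0.01 ] [-0.28 -0.35  0.89]
both tumbler ((581.4247436523438, 153.9930877685547), (327.223388671875, 186.5093994140625), 83.57432556152344)
  part 722 ((611.5594482421875, 107.67891693115234), (120.43647003173828, 232.09246826171875), 44.28766632080078) 0.15704369329143048
  bar 335 [0.5221 0.2222 0.1547] 0.1619 rect ((513.5615234375, 223.86111450195312), (58.796653747558594, 149.91696166992188), 4.693673133850098)
  tray 639 ((561.3409423828125, -249.7935028076172), (141.37188720703125, 101.77741241455078), 51.112144470214844)
  handle 395 [ 0.511  -0.3174  0.0745] zmax 0.0912 normal [-0.51 -0.61 -0.61] ext [0.055 0.047 0.015] [ 0.48  0.38 -0.79]
```

Checks against the text: the measured bar height is 0.155, the rim rectangle is 325x184 at a height of 0.11, and the grip lies at z ≈ 0.068–0.075 on a plate leaning about 35–38°. All agree. Next I'll plan the grasp, pour and lid with IK.

```bash
cat >> h.py <<'E'
from scipy.spatial.transform import Rotation as Ro
D=np.pi/180
TB=np.array([.5805,.1543,0]); TBR=Ro.from_euler('z',-6*D)
GR=np.array([.513,-.314,.068]); YAW=51.5*D
GL=np.array([-.073,0,.068]); LIP=np.array([.077,0,.014])
s,c=np.sin(35*D),np.cos(35*D)
def tool_in_tray(sg):  # columns x,y,z of the tool in tray axes
    z=np.array([s,0,-c]); y=sg*np.array([c,0,s]); return Ro.from_matrix(np.c_[np.cross(y,z),y,z])
def tcp(grasp,R): return np.asarray(grasp)-R.apply([0,0,.054])
def wxyz(R): q=R.as_quat(); return np.r_[q[3],q[:3]]
def tray_tool(point,loc,yaw,pitch,sg):
    T=Ro.from_euler('ZY',[yaw,pitch]); g=np.asarray(point)+T.apply(GL-loc); R=T*tool_in_tray(sg)
    return tcp(g,R),wxyz(R)
HL=TB+TBR.apply([.090,.074,.110])
def bar(a): # lid opens: front rises
    return HL+TBR.apply(Ro.from_euler('Y',a).apply([-.155,0,.045]))
def bar_tool(a,tilt,sg): # tilt>0: fingers point back to the robot
    T=TBR*Ro.from_euler('Y',tilt); R=T*Ro.from_matrix(np.c_[[0,-sg,0],[-sg,0,0],[0,0,-1]])
    assert abs(np.linalg.det(R.as_matrix())-1)<1e-6
    return tcp(bar(a),R),wxyz(R)
E
python3 - <<'E'
from h import *
def ik(p): 
    q=kin.inverse_kinematics(*p); return None if q is None else np.round(q,2)
print("bar",bar(0),bar(.873))
lo=np.array([-2.96,-.34,-1.41,.24,-1.37,.17,-2.96]);hi=np.array([2.96,2.1,1.46,2.44,4.51,1.92,2.96])
for sg in(1,-1):
    print("grasp",sg,ik(tray_tool(GR,GL,YAW,0,sg)),ik(tray_tool(GR+[0,0,.15],GL,YAW,0,sg)))
    for yw in range(-60,181,15):
        L=TB+TBR.apply([0,-.085,.14])
        r=[ik(tray_tool(L,LIP,yw*D,p*D,sg)) for p in(0,30,60,85)]
        print(sg,yw,[None if q is None else round(float(min((q-lo).min(),(hi-q).min())),2) for q in r], r[3])
    for t in(-50,-40,-30,-20,-10,0,10,20,30,40): print("lid",sg,t,ik(bar_tool(0,t*D,sg)),ik(bar_tool(.873,t*D,sg)))
E
```

```text
bar [0.52359118 0.23468897 0.155     ] [0.61298821 0.22529296 0.25768418]
grasp 1 [ 0.88  0.68 -0.18  1.86 -0.73  0.8   2.2 ] [ 0.72  0.46  0.02  1.81 -0.73  1.06  2.07]
1 -60 [0.42, 0.53, 0.5, 0.07] [-0.24  0.7   0.63  1.5  -0.88  1.85 -0.51]
1 -45 [0.24, 0.47, 0.42, 0.06] [-0.05  0.71  0.23  1.33 -0.63  1.86 -0.55]
1 -30 [0.07, 0.41, 0.36, 0.01] [ 0.21  0.8  -0.38  1.18 -0.25  1.91 -0.68]
1 -15 [None, 0.37, 0.33, None] None
1 0 [None, 0.35, 0.33, None] None
1 15 [None, 0.35, 0.34, None] None
1 30 [None, 0.37, 0.38, None] None
1 45 [0.12, 0.41, 0.43, 0.02] [-0.74  0.85  0.64  1.24  0.04  1.9   0.68]
1 60 [0.31, 0.47, 0.5, 0.09] [-0.61  0.71  0.21  1.34  0.36  1.83  0.6 ]
1 75 [0.49, 0.54, 0.58, 0.23] [-0.69  0.62  0.18  1.49  0.48  1.69  0.7 ]
1 90 [0.27, 0.61, 0.68, 0.38] [-0.76  0.53  0.17  1.64  0.61  1.54  0.78]
1 105 [0.3, 0.7, 0.63, 0.53] [-0.82  0.43  0.16  1.81  0.73  1.39  0.85]
1 120 [0.23, 0.66, 0.58, 0.47] [-0.87  0.32  0.16  1.97  0.87  1.23  0.91]
1 135 [0.21, 0.5, 0.52, 0.31] [-0.89  0.21  0.16  2.13  1.02  1.06  0.97]
1 150 [0.18, 0.32, 0.48, 0.17] [-0.9   0.09  0.19
[... 2648 characters left out ...]
  0.52 -0.95]
lid -1 -20 [-1.08  0.35  0.51  2.13  0.14  0.44 -0.85] [-1.    0.33  0.57  1.87  0.02  0.69 -0.6 ]
lid -1 -10 [-0.99  0.39  0.5   2.02 -0.14  0.63 -0.54] [-0.94  0.4   0.6   1.76 -0.18  0.9  -0.41]
lid -1 0 [-0.91  0.46  0.49  1.92 -0.29  0.84 -0.37] [-0.85  0.48  0.57  1.63 -0.28  1.11 -0.31]
lid -1 10 [-0.82  0.53  0.46  1.8  -0.36  1.04 -0.28] [-0.74  0.56  0.5   1.51 -0.33  1.32 -0.27]
lid -1 20 [-0.72  0.61  0.4   1.69 -0.4   1.24 -0.25] [-0.64  0.64  0.44  1.38 -0.37  1.52 -0.26]
lid -1 30 [-0.63  0.7   0.36  1.58 -0.43  1.42 -0.23] [-0.56  0.73  0.38  1.26 -0.41  1.7  -0.25]
lid -1 40 [-0.57  0.79  0.32  1.48 -0.45  1.6  -0.22] [-0.49  0.83  0.34  1.14 -0.44  1.88 -0.26]
```

```bash
python3 - <<'E'
from h import *
p,q=tray_tool(GR,GL,YAW,0,1); z=Ro.from_quat(np.r_[q[1:],q[0]]).apply([0,0,1])
env.reach(p-z*.09+[0,0,.1],q); env.grip(.05)
C=cal("wrist"); pic,d=camera("wrist"); cv2.imwrite("pics/w1.png",pic); np.savez("w1.npz",p=pic,d=d,K=C[0],R=C[1],t=C[2])
g=C[0]@(C[1]@GR+C[2]); print(g[:2]/g[2], env.get_state()["time"],(d>0).mean())
w=cloud(d,C).reshape(-1,3); w=w[np.isfinite(w[:,0])]
x,y,zz=w.T
tr=w[(abs(x-.56)<.11)&(abs(y+.25)<.11)&(zz>.03)&(zz<.046)]; ha=w[(abs(x-.513)<.05)&(abs(y+.314)<.05)&(zz>.054)&(zz<.1)]
bt=w[(abs(x-.56)<.035)&(abs(y+.25)<.035)&(zz>.01)&(zz<.03)]
print(cv2.minAreaRect(tr[:,:2].astype(np.float32)*1000),len(ha),ha.mean(0),np.percentile(ha[:,2],98),bt.mean(0))
print(np.median(w[abs(zz)<.01][:,2]))
E
```

```text
[185.45464028 171.99657736] 4.225 0.995941162109375
((560.395263671875, -251.80465698242188), (134.37744140625, 96.54041290283203), 51.98321533203125) 961 [ 0.50492532 -0.31896031  0.08089859] 0.08990403496463659 [ 0.56468024 -0.25163734  0.01686117]
-0.0006233861022134366
```

View pics/w1.png

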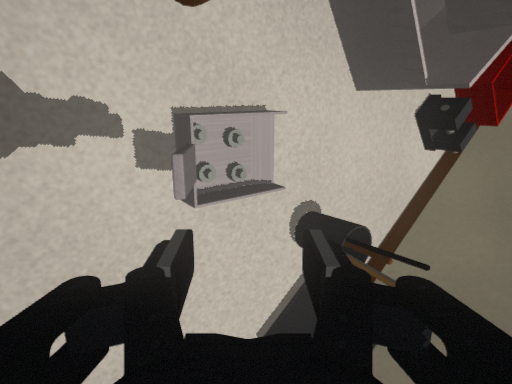

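The wrist picture shows the tray with all four buttons standing in it. The handle is at (181,173), close to the predicted (185,172), and the yaw matches, so I'm grasping it.

```bash
python3 - <<'E'
from h import *
GR=GR+[-.0005,.001,0]
p,q=tray_tool(GR,GL,YAW,0,1); z=Ro.from_quat(np.r_[q[1:],q[0]]).apply([0,0,1])
env.movel(p-z*.09,velocity=.15)
print(env.movel(p,velocity=.08,stop_force=8))
s=env.get_state(); print(s["tcp_pos"]-p,s["force"])
env.grip(.0,80); s=env.get_state(); print(s["opening"],s["gripper_force"],s["force"],s["torque"])
env.movel(p+[0,0,.05],velocity=.06); s=env.get_state(); print(s["opening"],s["force"],s["torque"],s["time"])
C=cal("side"); pic,d=camera("side"); w=cloud(d,C).reshape(-1,3); C2=cal("scene"); p2,d2=camera("scene"); w=np.vstack([w,cloud(d2,C2).reshape(-1,3)])
tr=w[(abs(w[:,0]-.56)<.11)&(abs(w[:,1]+.25)<.11)&(w[:,2]>.078)&(w[:,2]<.098)]
print(cv2.minAreaRect(tr[:,:2].astype(np.float32)*1000),len(tr))
cv2.imwrite("pics/s2.png",np.hstack([pic[150:340,180:430],p2[150:340,50:300]]))
E
```

```text
False
[-3.67836910e-05 -6.40296280e-04  4.05414131e-04] [-0.06528065  0.09011843 -0.23090191]
0.008795882450562337 78.03668260574341 [-0.76873449 -0.56521901 -1.10754766] [-0.71909099  0.39909733 -0.13809257]
0.009015391960090229 [ 0.31073771 -0.15902615 -4.14069446] [-1.06483675  0.76551873 -0.02436138] 7.7417
((553.9909057617188, -257.2991638183594), (157.1143035888672, 100.64888763427734), 51.176876068115234) 681
```

View pics/s2.png

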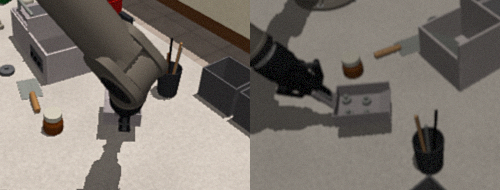

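Held: opening 9 mm, the four buttons still standing in the raised tray (right half, near (362,103)). Carrying it over and tipping.

```bash
python3 - <<'E'
from h import *
s=env.get_state(); env.movel(np.array(s["tcp_pos"])+[0,0,.10],velocity=.15)
L=lambda z: TB+TBR.apply([0,-.10,z])
for pt,z,v in((-5,.18,.2),(20,.155,.15),(40,.14,.12),(55,.13,.1),(70,.125,.08),(83,.12,.08)):
    p,q=tray_tool(L(z),LIP,84*D,pt*D,1)
    env.movel(p,velocity=v,rot=q); s=env.get_state(); print(pt,s["time"],np.round(s["qpos"],2),np.round(s["force"],1))
env.dwell(.5); s=env.get_state(); print(s["opening"],s["force"])
a,_=camera("scene");b,_=camera("side"); cv2.imwrite("pics/p3.png",cv2.resize(np.hstack([a[110:300,130:370],b[80:270,130:370]]),None,fx=1.6,fy=1.6))
E
```

```text
-5 9.8667 [ 0.55  0.49 -0.19  1.8  -0.64  1.16  2.19] [-0.6 -0.5 -3. ]
20 10.4833 [ 0.24  0.31 -0.11  1.81 -0.27  1.04  1.74] [-0.7 -0.7 -4.2]
40 11.175 [-0.04  0.28 -0.08  1.79  0.12  1.1   1.29] [-0.4 -1.  -3.1]
55 11.85 [-0.24  0.32 -0.07  1.75  0.36  1.24  1.  ] [-0.1 -1.3 -2.5]
70 12.675 [-0.42  0.43 -0.06  1.68  0.53  1.43  0.8 ] [-0.2 -0.2 -2.5]
83 13.425 [-0.55  0.55 -0.04  1.62  0.63  1.59  0.68] [ 0.6 -0.6 -2.3]
0.009234601951270068 [ 0.40710171 -0.56117568 -3.57364357]
```

View pics/p3.png

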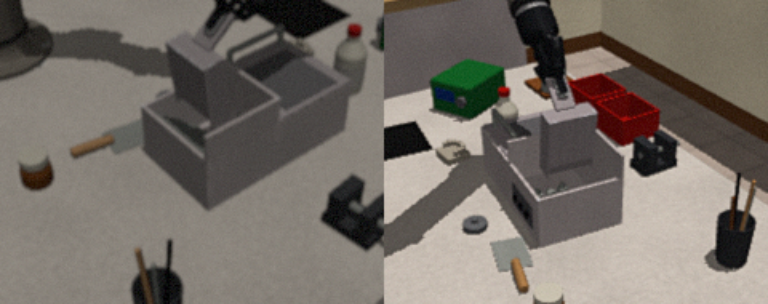

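The tray is tipped over the hopper, and some buttons show on the chute (right half, near (548,188)). I'll count them in a closer crop after tipping a little further.

```bash
python3 - <<'E'
from h import *
for pt in(93,83):
    p,q=tray_tool(TB+TBR.apply([0,-.105,.125]),LIP,84*D,pt*D,1)
    try: env.movel(p,velocity=.12,rot=q)
    except env.PlanningError as e: print(e)
p,q=tray_tool(TB+TBR.apply([0,-.105,.125])+[0,0,.09],LIP,84*D,83*D,1)
try: env.movel(p,velocity=.12,rot=q)
except env.PlanningError as e: print(e)
env.dwell(.4); s=env.get_state(); print(s["time"],s["force"])
a,_=camera("scene");b,_=camera("side")
f=lambda i:cv2.resize(i,(380,380),interpolation=cv2.INTER_CUBIC)
cv2.imwrite("pics/p4.png",cv2.convertScaleAbs(np.hstack([f(a[140:240,210:310]),f(b[140:240,190:290])]),alpha=1.5))
E
```

```text
16.1667 [-0.01819787  0.59057571 -2.04789066]
```

View pics/p4.png

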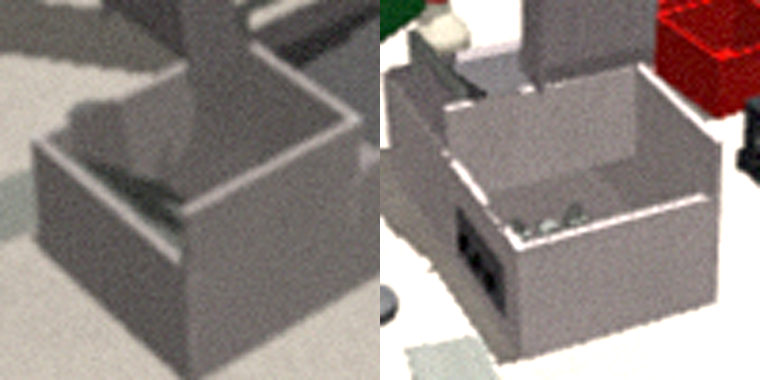

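Force has dropped to 2.05 N, the weight of the bare 0.2 kg tray; at least three buttons show in the hopper near (545,222) of the crop. I'll bring the tray back over its spot and check it's empty before setting it down.

```bash
python3 - <<'E'
from h import *
GR=GR+[-.0005,.001,0]
for pt in(50,0):
    p,q=tray_tool(TB+TBR.apply([0,-.12,.22]),LIP,84*D,pt*D,1); env.movel(p,velocity=.2,rot=q)
p,q=tray_tool(GR,GL,YAW,0,1)
env.movel(p+[0,0,.12],velocity=.2,rot=q); env.movel(p+[0,0,.05],velocity=.1); env.dwell(.2)
s=env.get_state(); print(s["time"],s["force"])
a,_=camera("scene");b,_=camera("side")
f=lambda i:cv2.resize(i,(380,380),interpolation=cv2.INTER_CUBIC)
cv2.imwrite("pics/p5.png",cv2.convertScaleAbs(np.hstack([f(a[200:300,110:210]),f(b[140:240,190:290])]),alpha=1.5))
E
```

```text
20.3917 [-0.84617091 -0.04902378 -2.72725244]
```

View pics/p5.png

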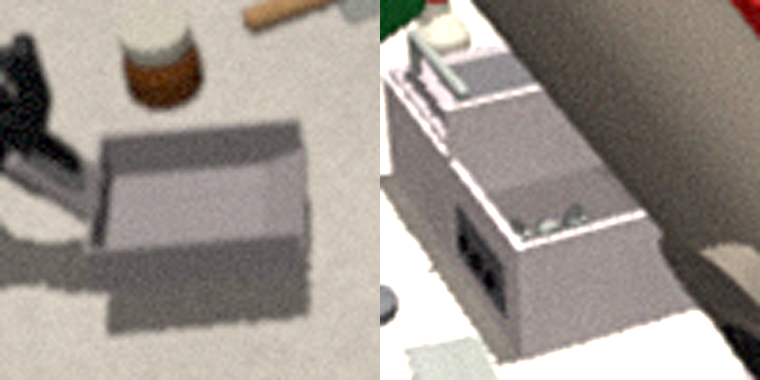

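The tray floor (205,210) is empty. Setting it down.

```bash
python3 - <<'E'
from h import *
GR=GR+[-.0005,.001,0]
p,q=tray_tool(GR,GL,YAW,0,1); z=Ro.from_quat(np.r_[q[1:],q[0]]).apply([0,0,1])
env.movel(p+[0,0,.008],velocity=.08); print(env.movel(p-[0,0,.004],velocity=.02,stop_force=4))
s=env.get_state(); print(s["tcp_pos"]-p,s["force"])
env.grip(.05); env.movel(np.array(env.get_state()["tcp_pos"])-z*.1,velocity=.1)
env.movel(np.array(env.get_state()["tcp_pos"])+[0,0,.12],velocity=.2); env.dwell(.2)
print(env.get_state()["time"])
C=cal("scene"); _,d=camera("scene"); w=cloud(d,C).reshape(-1,3); C=cal("side"); _,d=camera("side"); w=np.vstack([w,cloud(d,C).reshape(-1,3)])
T=w-[*(GR[:2]+.073*np.array([np.cos(YAW),np.sin(YAW)])),0]; T=Ro.from_euler('z',-YAW).apply(T)
f=T[(abs(T[:,0])<.04)&(abs(T[:,1])<.035)&(abs(T[:,2]-.01)<.03)]
A=np.c_[f[:,:2],np.ones(len(f))]; print("floor fit",np.linalg.lstsq(A,f[:,2],rcond=None)[0],len(f))
for sg in(1,-1):
  for t in(-20,0): print(sg,t,[None if (k:=kin.inverse_kinematics(*bar_tool(a,t*D,sg))) is None else np.round(k,2) for a in(0,.44,.873)])
E
```

```text
True
[ 3.60531659e-05 -1.59222400e-04 -4.78157870e-04] [-0.40408861 -0.33012061  4.89220145]
24.2083
floor fit [ 0.01321149 -0.01356017  0.00227767] 722
1 -20 [array([-0.61,  0.32, -0.05,  2.1 ,  0.53,  0.52,  1.94]), array([-0.18,  0.32, -0.51,  1.96,  0.61,  0.73,  1.96]), array([-0.13,  0.35, -0.52,  1.82,  0.55,  0.82,  2.1 ])]
1 0 [array([-0.26,  0.44, -0.35,  1.87,  0.19,  0.86,  2.34]), array([-0.18,  0.43, -0.41,  1.74,  0.2 ,  1.01,  2.37]), array([-0.14,  0.47, -0.43,  1.58,  0.21,  1.14,  2.42])]
-1 -20 [array([ 0.02,  0.44, -0.83,  2.06,  0.93,  0.74, -1.52]), array([ 0.13,  0.42, -0.92,  1.95,  0.81,  0.85, -1.34]), array([ 0.22,  0.48, -1.01,  1.8 ,  0.82,  0.97, -1.23])]
-1 0 [array([-0.14,  0.47, -0.5 ,  1.86,  0.28,  0.88, -0.88]), array([-0.1 ,  0.44, -0.52,  1.74,  0.25,  1.03, -0.82]), array([-0.2 ,  0.46, -0.34,  1.58,  0.17,  1.13, -0.69])]
```

The tray is flat (fit tilt 0.013 rad) and let go. Now the lid, starting with a wrist-camera check of the bar.

```bash
python3 - <<'E'
from h import *
p,q=bar_tool(0,-20*D,1); z=Ro.from_quat(np.r_[q[1:],q[0]]).apply([0,0,1])
env.reach(p-z*.12+[0,0,.06],q); env.grip(.04)
C=cal("wrist"); pic,d=camera("wrist"); w=cloud(d,C).reshape(-1,3)
L=TBR.inv().apply(w-bar(0))   # in tumbler axes about the bar middle
b=L[(abs(L[:,0])<.04)&(abs(L[:,1])<.08)&(L[:,2]>-.02)&(L[:,2]<.02)]
m=b[abs(b[:,1])<.045]
print(len(b),"range y",np.percentile(b[:,1],[1,99]),"mid x",m[:,0].mean(),np.percentile(m[:,0],[3,97]),"top",np.percentile(m[:,2],95),"slope",np.polyfit(m[:,1],m[:,0],1))
lid=L[(L[:,0]>.02)&(L[:,0]<.1)&(abs(L[:,1])<.06)&(L[:,2]>-.06)&(L[:,2]<.0)]; print("lid top z",np.median(lid[:,2])+.155)
cv2.imwrite("pics/w6.png",pic); print(env.get_state()["time"])
E
```

```text
1880 range y [-0.0638937   0.06249898] mid x -0.0011251832253384591 [-0.00577306  0.00498284] top 0.006273573307021176 slope [ 0.00178997 -0.00112191]
lid top z 0.11734263409823908
26.7667
```

View pics/w6.png

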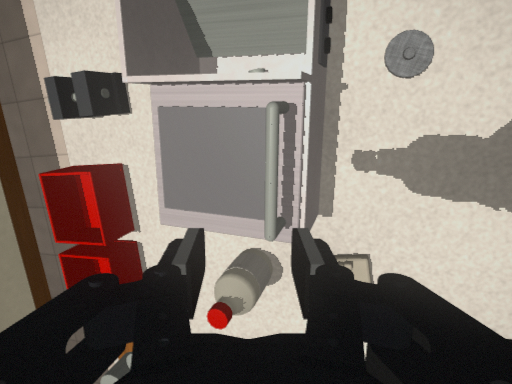

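The bar is within 1 mm of the prediction: it runs from (277,105) to (270,238) in the picture, top at 0.161. A pale spot at (258,70) by the partition could be a button, so I'll check heights in the hopper before lifting.

```bash
python3 - <<'E'
from h import *
f=lambda w:TBR.inv().apply(w-TB)
C=cal("wrist"); _,d=camera("wrist"); w=cloud(d,C)
print("wrist spot\n",f(w[70,246:274:4]).round(3)); print("partition\n",f(w[76,246:274:9]).round(3)); print("hopper\n",f(w[40,200:300:20]).round(3))
C=cal("side"); pic,d=camera("side"); w=cloud(d,C)
print("side\n",[f(w[v,222:246:3]).round(3).tolist() for v in(194,198)])
E
```

```text
wrist spot
 [[ 0.014 -0.03   0.006]
 [ 0.002 -0.028  0.025]
 [-0.004 -0.028  0.027]
 [-0.009 -0.028  0.026]
 [-0.013 -0.028  0.022]
 [-0.013 -0.029  0.005]
 [-0.018 -0.029  0.004]]
partition
 [[-0.042 -0.012  0.158]
 [-0.051 -0.012  0.16 ]
 [-0.059 -0.012  0.159]
 [-0.067 -0.012  0.16 ]]
hopper
 [[ 0.069 -0.067  0.029]
 [ 0.042 -0.065  0.027]
 [ 0.015 -0.064  0.024]
 [-0.012 -0.063  0.027]
 [-0.036 -0.062  0.023]]
side
 [[[-0.016, 0.055, 0.005], [-0.008, 0.046, 0.008], [0.0, 0.04, 0.009], [0.011, 0.039, 0.007], [0.022, 0.037, 0.005], [0.029, 0.028, 0.008], [0.026, -0.004, 0.028], [0.048, 0.018, 0.008]], [[-0.027, 0.03, 0.007], [-0.03, -0.005, 0.028], [-0.007, 0.023, 0.005], [0.001, 0.015, 0.007], [-0.002, -0.017, 0.027], [0.018, 0.004, 0.009], [0.02, -0.017, 0.021], [0.03, -0.02, 0.02]]]
```

Buttons lie at heights of 0.03 or less, at the foot of the partition inside the tumbler. Gripping the bar and lifting the lid.

```bash
python3 - <<'E'
from h import *
p,q=bar_tool(0,-20*D,1); z=Ro.from_quat(np.r_[q[1:],q[0]]).apply([0,0,1])
env.movel(p-z*.08,velocity=.15); print(env.movel(p,velocity=.08,stop_force=8))
env.grip(0,60); s=env.get_state(); print(s["opening"],s["gripper_force"],s["force"])
for a in np.linspace(0,.88,9)[1:]:
    env.movel(*(lambda pq:(pq[0],.06,pq[1]))(bar_tool(a,a-20*D,1)))
    s=env.get_state(); print(round(a,2),round(s["time"],1),round(s["opening"],4),np.round(s["force"],1),np.round(s["torque"],2))
env.dwell(.8); s=env.get_state(); print(s["tcp_pos"],s["force"],s["opening"])
C=cal("scene"); pic,d=camera("scene"); w=cloud(d,C).reshape(-1,3); C=cal("side"); p2,d=camera("side"); w=np.vstack([w,cloud(d,C).reshape(-1,3)])
L=TBR.inv().apply(w-HL)
r=np.hypot(L[:,0],L[:,2]); th=np.arctan2(L[:,2],-L[:,0]); k=(abs(L[:,1])<.085)&(r>.06)&(r<.13)&(th>.3)&(th<1.4)
print("lid angle samples",k.sum(),np.percentile(th[k],[10,50,90]))
cv2.imwrite("pics/f7.png",np.hstack([pic[60:300,100:380],p2[80:320,130:410]]))
E
```

```text
False
0.00969113283555966 58.4472119808197 [-5.98618409  0.71161905  2.48364264]
0.11 29.7 0.0101 [-4.9  0.7 -0.5] [0.25 1.27 0.03]
0.22 30.2 0.0101 [-6.3  1.7  0.5] [0.24 1.23 0.05]
0.33 30.8 0.0098 [-6.8 -0.9  0.4] [ 0.17  1.36 -0.02]
0.44 31.3 0.0099 [-6.1  0.6  2.4] [ 0.09  1.27 -0.05]
0.55 31.8 0.0099 [-5.8 -0.   3.5] [-0.04  1.14 -0.01]
0.66 32.3 0.01 [-5.4  0.3  3.4] [-0.04  1.08 -0.04]
0.77 32.8 0.01 [-5.9  0.4  3. ] [-0.08  0.96  0.02]
0.88 33.3 0.01 [-4.9 -0.7  2.9] [-0.02  0.87 -0.03]
[0.6406947  0.22243967 0.30541708] [-4.79703702  0.94652073  3.86288361] 0.00982442266471853
lid angle samples 1424 [0.9072983  0.94213309 0.98335507]
```

View pics/f7.png

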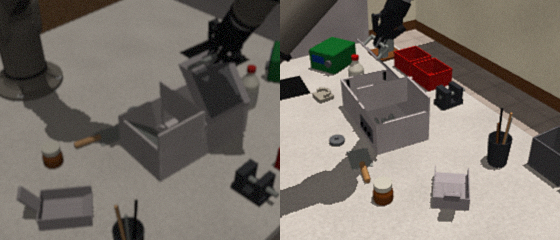

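The final views show the lid open, held by its bar at (225,60) in the left half, the empty tray flat at (60,208), and the bystanders in place. The top-face angle of 0.94 rad less the 6 mm plate offset (0.06) gives about 0.88 rad, matching the commanded arc.

```bash
python3 -c "
from cell import job; print(job.job_done())"
```

```text
the job is handed in; nothing more can be done
None
```

The job is handed in: the tray came up empty after tipping and lies flat on the bench, though I saw only three of the four buttons inside the tumbler, and the gripper is holding the lid still at about 0.88 rad (50 degrees).

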